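Uncover the jar carousel and hold the knobbed jar at the front

TASK

Lift the loose cover plate off the pins of the jar carousel's housing and lay it down gently, not dropped, flat in the middle of the grey mat. Then turn the carousel until the one jar with a ball knob on its lid stands squarely at the front, by the little pointer on the housing, and finish while still holding the carousel there with the gripper, so that it stands still. Leave everything else on the credenza where it is.

Things in the scene. Friction and masses are not known exactly. Their poses are not given: they have to be found in the camera images.
- cover_handle (a point): middle of the steel handle bar on the loose cover plate. Bar 14 mm wide (plate's x), 90 mm long (plate's y), 14 mm high, its centre 38 mm above the plate's underside, 25 mm free beneath it, feet under its ends 76 mm apart. Axes as the plate's, z up
- cover: loose wooden cover plate 200 x 200 x 6 mm, about 0.3 kg; origin at the centre of its underside, x and y along its edges, z up. At the start it rests level on the housing's four posts, 12 mm holes in two opposite corners over two 8 mm pins that rise 12 mm: it lifts straight up
- mat: fixed square grey fabric mat, 220 x 220 x 4 mm, lying flat on the quartz; origin at the centre of its underside (z = 0), x and y along its edges
- housing: fixed carousel housing: dark wooden base 200 x 200 x 14 mm; four steel posts of 14 mm diameter 90 mm out along x and y, tops at 105 mm (pins on two, to 117 mm); sides open. Origin under its centre, z up. Front = its -x side, where a small brass T-shaped pointer, up to 26 mm high, stands 81 to 98 mm from the centre
- carousel: free-running turntable, turns without stops about the vertical through its origin (the housing's too), coasts if knocked, friction about 0.006 N m. Disc of 152 mm diameter, top at 24 mm; fixed on it four upright round jars, 34 mm in diameter, a quarter turn apart, centres 48 mm from the axis, lid tops at 72 mm. Only a 4 mm high boss at the axis between them
- marked_jar (a point): centre of the marked jar, half-way up its 48 mm body (48 mm above the quartz); it turns with the carousel and lies on the carousel's own -x axis. Its lid has a 22 mm ball knob on top (to 97 mm above the quartz); the three other lids are flat
- front_spot (a point): point of the housing where the marked jar's centre is when the jar faces front: 48 mm from the axis towards the pointer, 48 mm above the quartz
- bowl: small grey ceramic bowl, 90 mm wide, 40 mm high, a bystander; origin at the centre of its underside
- purse: round dark silicone coin purse, 62 mm wide, 24 mm high, a bystander; origin at the centre of its underside
- candle: short cylindrical candle tin, 60 mm wide, 50 mm high, a bystander; origin at the centre of its underside
- orb: glass orb of 80 mm on a low wooden foot, 90 mm high in all, a bystander; origin at the centre of its underside
- fob: black key fob about 80 x 32 x 12 mm, a bystander; origin at the centre of its underside
- pencup: white ceramic pen cup, 72 mm wide, 95 mm high, a bystander; origin at the centre of its underside

How it is judged:
By the outcome, as a careful person would: the job done as asked, in the order asked, and still so for the second after the job is handed in, while the arm keeps its last pose, push and grip.
It also fails if it takes over 72 s, if anything falls off the work surface, if the arm or the gripper's body presses on something with over 40 N, if the wrist force passes 120 N, or if a joint passes its speed limit or range.

ROBOT

A 7-joint arm with a two-finger parallel gripper is mounted at the origin on the work surface. World frame = base frame: x ahead of the robot, y to its left, z up, the work surface at z = 0. Lengths are in m, angles in rad, forces in N, time in s.
With the tool pointing down it reaches from about 0.35 to 0.9 m from the base axis. Payload 19.9 kg.
Tool frame: the origin (TCP) lies midway between the tips of the shut fingers; the grasp point (between the pads) lies 19 mm behind it; z points along the fingers, y is the line along which they close (so a half turn about z gives the same grasp; the last joint's range is limited). The gripper opens to 94 mm and grips with 3 to 60 N. Pads are 16 mm wide; open, the fingers measure 119 mm over their backs; the gripper's body (75 mm by 177 mm) begins 78 mm behind the grasp point.
Start: joints at [-1.363, 0.417, -0.01, 1.614, 0.005, 1.111, -0.053], TCP at [0.154, 0.606, 0.205] pointing down, gripper open.
Joint ranges: [-2.81, 2.81], [-0.39, 2.02], [-1.27, 1.25], [0.06, 2.57], [-1.19, 4.33], [0.19, 2], [-2.82, 2.82]. Speed limits (rad/s): [1.89, 1.89, 2.39, 2.39, 3.01, 3.01, 3.01].

INTERFACE

Orientations are given as a rotation vector (axis times angle).
In Python, from plant import robot, vision, workorder gives the robot as it stands.
- The arm moves only by the tool arm_command, never from a script. Its argument "commands" is a list of rows, each a list of 7 numbers: the turn, a rotation vector about the tool's x, y, z in degrees, then the shift along the tool's x, y, z in cm, then the closure, from 0 (fully open) to 1 (shut). A call has 1 to 5 rows; each row shifts and turns the commanded pose from where the row before left it, along the tool's axes as they then stand; what a row does not reach is not made up. A row lasts 1/8 s, in which the tool goes at most 62.5 mm and 10.7 degrees, less where a joint would pass 70% of its speed; a pose out of reach is approached as far as the arm can. A call with a gripper value outside its range is refused whole. The fingers move at their own pace and stop on an object; "squeeze" is the grip in N (left out, the last holds). Time passes only in rows, so rows that do not move let the fingers close. It gives the time, the measured TCP pose, the force, the opening and the grip force at its end, in the units of the state.
- robot.state(): the state, without advancing time (a new reading comes with each control period).
- vision.snapshot(name): name is "side" or "top"; returns a dict with "pixels" (384x512x3 uint8, blue, green, red), "fx", "fy", "cx", "cy" (pixels), "k1" (the pictures are not rectified: a ray, as slopes to the right and down, at radius r is drawn at 1 + k1 r^2 times it, then the intrinsics apply), "origin" and "attitude" of the camera in the world. Camera axes: x right, y down, z forward; pixel columns grow to the right and rows downward; lengths in m; the calibration is good to about 2 mm. A picture is of the moment at which its call begins. There is no depth.
- workorder.close_job(): hands the job in; it is judged then, once.
The state is a dict: "clock": time; "joint_pos": joint angles; "qvel": joint speeds; "effort": joint torques, N m; "ee_pos": TCP position; "eef_rot": TCP orientation; "contact_force": force on the tool from outside, world axes, zero at the start; "ft_torque": the same for the moment, N m; "opening": finger opening in m; "grip_force": force on a finger pad.
Only numpy, scipy, OpenCV 4.12 (cv2) and the standard library are available. Lean on these libraries where they do the work, as an engineer would, in place of code of your own. Each camera call takes 0.05 s, during which the arm holds its last target. There are 200 camera calls.

## Working session

There is one attempt and no reset: what is moved stays moved. The work goes in short steps, Python scripts to look and compute and a tool call to move; the robot and the scene stay as the last step left them, time stands still between calls to the robot, and variables do not carry over. Pictures are saved under pics/ and viewed, at most 10 in all, crops included, and the job is handed in when it is done.

Besides the shell and the picture viewer there is one more tool, called after ">>>" as name([rows], argument=value, ...), one row to a line, values as JSON. arm_command: Moves the arm, as the interface text tells. Its arguments: {"type":"object","properties":{"commands":{"type":"array","items":{"type":"array","items":{"type":"number"}}},"squeeze":{"type":"number"}},"required":["commands"]}

```bash
mkdir -p pics
cat > h.py <<'E'
import numpy as np, cv2
from scipy.spatial.transform import Rotation as R
from plant import robot, vision, workorder
def snap(n,f):
    s=vision.snapshot(n); cv2.imwrite('pics/'+f,s['pixels']); return s
def att(s):
    a=np.array(s['attitude'],float)
    return a if a.shape==(3,3) else R.from_rotvec(a).as_matrix() if a.size==3 else R.from_quat(a).as_matrix()
def K(s): return np.array([[s['fx'],0,s['cx']],[0,s['fy'],s['cy']],[0,0,1]])
def D(s): return np.array([s['k1'],0,0,0.])
def pt(s,uv,z):
    p=cv2.undistortPoints(np.array([[uv]],float),K(s),D(s))[0,0]
    d=att(s)@[p[0],p[1],1]; o=np.array(s['origin']); return o+d*(z-o[2])/d[2]
def px(s,P):
    A=att(s); r=R.from_matrix(A.T).as_rotvec()
    return cv2.projectPoints(np.array(P,float).reshape(-1,3),r,-A.T@np.array(s['origin']),K(s),D(s))[0][:,0]
E
python3 - <<'E'
from h import *
for n in('top','side'):
    s=snap(n,n+'0.png'); print({k:v for k,v in s.items() if k!='pixels'})
print(robot.state())
E
```

```text
{'fx': 498.4797703179704, 'fy': 498.4797703179704, 'cx': 250.0415546524091, 'cy': 190.52749335259804, 'k1': -0.1215824312331484, 'origin': array([ 0.3946411 , -0.0385012 ,  1.53801986]), 'attitude': array([-2.16018391,  2.11580396, -0.14460992])}
{'fx': 439.4948396946816, 'fy': 439.4948396946816, 'cx': 253.21883139415195, 'cy': 194.82427980374982, 'k1': -0.1677357180390858, 'origin': array([0.43610405, 1.10368904, 1.01275812]), 'attitude': array([-0.20640742,  2.76891568, -1.31814989])}
{'clock': 0.1, 'joint_pos': array([-1.36352015,  0.41788931, -0.01026564,  1.61405292,  0.0046968 ,
        1.11071336, -0.05297318]), 'qvel': array([ 1.82812883e-04, -1.60883682e-03,  1.73785628e-03, -1.08747826e-05,
       -9.54398628e-05, -1.02387543e-04, -3.66480216e-04]), 'effort': array([ 1.73639582e-03, -8.52584982e+01,  6.39752783e-01, -4.26701689e+01,
       -4.89040953e-02,  1.63386133e-02,  6.70335407e-05]), 'ee_pos': array([0.15384013, 0.60544934, 0.20492928]), 'eef_rot': array([-3.89767080e-01, -3.11728556e+00,  1.63249698e-03]), 'contact_force': array([-0.53569122, -0.26529115, -0.12172352]), 'ft_torque': array([ 0.00634168, -0.04029741, -0.05383815]), 'grip_force': 0.0, 'opening': 0.0939089398823501}
```

View pics/top0.png

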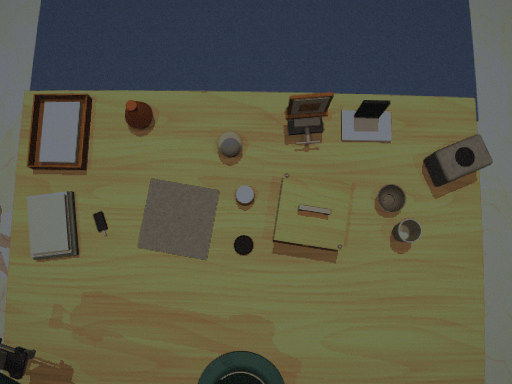

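View pics/side0.png

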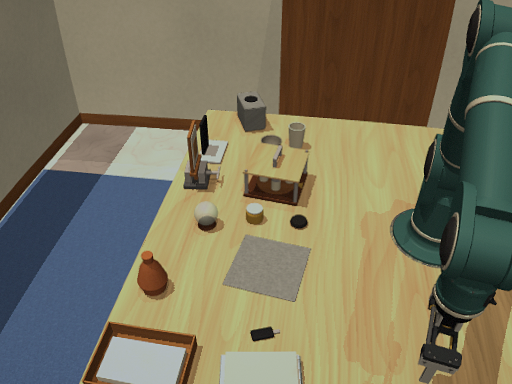

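The top view shows the mat with corners at about (149,179), (218,187), (207,258) and (138,249). The cover is around (313,212) with its handle from (300,207) to (330,212) and pins at (287,176) and (340,246). I'll enlarge both areas to get finer positions.

Run:
```python
import cv2,numpy as np
a=cv2.imread('pics/top0.png');b=cv2.imread('pics/side0.png')
c=cv2.resize(a[160:270,262:372],None,fx=5,fy=5,interpolation=cv2.INTER_CUBIC)
d=cv2.resize(b[130:230,225:325],None,fx=5,fy=5,interpolation=cv2.INTER_CUBIC)
cv2.imwrite('pics/c.png',np.clip(c*1.5,0,255).astype('uint8'));cv2.imwrite('pics/d.png',np.clip(d*1.3,0,255).astype('uint8'))
```

```text
(no output)
```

View pics/c.png

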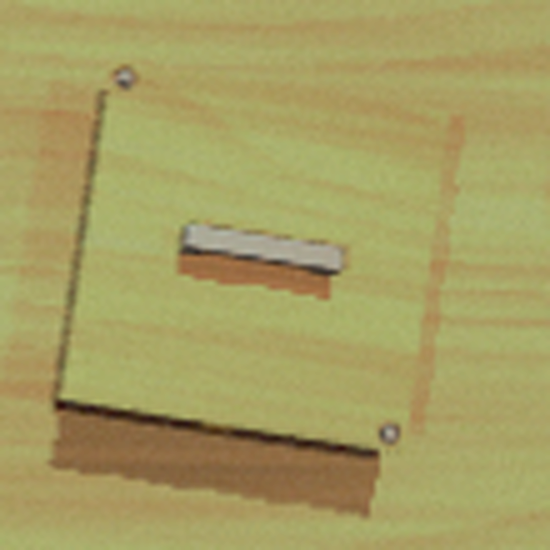

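View pics/d.png

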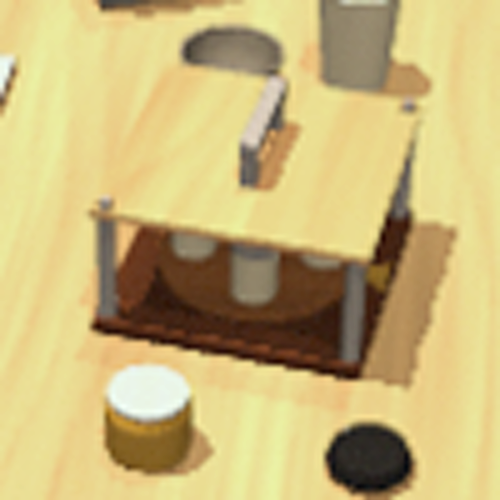

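The crops show the pin heads at (124,77) and (390,433) in the 5x top crop, with the bar's top face from (183,225)–(344,245) to (183,248)–(340,270). The brass pointer in the side crop is on the robot's side.

```bash
cat >> h.py <<'E'
def sq(P):
    P=np.array(P)[:,:2]; e=[P[1]-P[0],P[2]-P[1],P[3]-P[2],P[0]-P[3]]
    return P.mean(0),[np.linalg.norm(v) for v in e],[np.degrees(np.arctan2(v[1],v[0])) for v in e]
E
python3 - <<'E'
from h import *
s=vision.snapshot('top'); f=lambda x,y:(x/5-.4+262,y/5-.4+160)
p=[pt(s,f(*q),.115) for q in((124,77),(390,433))]
v=p[1]-p[0];print('pins',p,np.linalg.norm(v),np.degrees(np.arctan2(v[1],v[0])),'mid',(p[0]+p[1])/2)
print('bar',sq([pt(s,f(*q),.150) for q in((183,225),(344,245),(341,270),(181,248))]))
print('cov',sq([pt(s,f(*q),.108) for q in((103,78),(438,112),(380,452),(57,403))]))
im=s['pixels'].astype(int)
# mat: low saturation region
hsv=cv2.cvtColor(s['pixels'],cv2.COLOR_BGR2HSV)
m=((hsv[...,1]<90)).astype('uint8'); m=cv2.morphologyEx(m,cv2.MORPH_OPEN,np.ones((5,5)))
n,l,st,c=cv2.connectedComponentsWithStats(m); k=l[220,178]; print(st[k],c[k])
r=cv2.minAreaRect(cv2.findContours((l==k).astype('uint8'),0,2)[0][0]); b=cv2.boxPoints(r);print(b)
print('mat',sq([pt(s,q,.004) for q in b]),pt(s,c[k],.004))
print('mat man',sq([pt(s,q,.004) for q in((149,179),(218,187),(207,258),(138,249))]))
st=robot.state();print(R.from_rotvec(st['eef_rot']).as_matrix().round(3))
for nme,uv,z in(('candle',(245,195),.05),('purse',(244,245),.024),('orb',(230,144),.05),('bowl',(391,199),.04),('cup',(407,232),.09),('lamp',(308,130),.1)): print(nme,pt(s,uv,z).round(3))
E
```

```text
pins [array([ 0.65483912, -0.12150697,  0.115     ]), array([ 0.45197282, -0.27562656,  0.115     ])] 0.25476966025823233 -142.77569385321664 mid [ 0.55340597 -0.19856676  0.115     ]
bar (array([ 0.55323337, -0.19808234]), [np.float64(0.09105820132715603), np.float64(0.014223288407883714), np.float64(0.09050763198772947), np.float64(0.01303558091318321)], [np.float64(-96.02077755374938), np.float64(173.15019879006664), np.float64(83.2252463468986), np.float64(-4.470733250467436)])
cov (array([ 0.550417  , -0.19299216]), [np.float64(0.19648385383241734), np.float64(0.2008103021878697), np.float64(0.1869240261749792), np.float64(0.19086934160977745)], [np.float64(-94.70960533592596), np.float64(170.11944666480017), np.float64(82.43718980065327), np.float64(-7.204016114079065)])
[ 138  179   81   81 5007] [178.09147194 218.70461354]
[[136.304   247.32802]
 [149.12001 176.84001]
 [219.43202 189.62401]
 [206.61601 260.112  ]]
mat (array([0.53272429, 0.20715535]), [np.float64(0.223718908165207), np.float64(0.22615398671235687), np.float64(0.22137721125444076), np.float64(0.22210902257368526)], [np.float64(-7.493420334053108), np.float64(-99.23701615286735), np.float64(171.47490817809927), np.float64(81.34475164113255)]) [0.53107064 0.20571869 0.004     ]
mat man (array([0.53341012, 0.20670396]), [np.float64(0.2195360172312304), np.float64(0.2223143554790349), np.float64(0.2160994449657355), np.float64(0.22116892423701778)], [np.float64(-95.544953299886), np.float64(172.99483384285097), np.float64(84.16752163476222), np.float64(-6.121599882008714)])
[[-0.969  0.246 -0.   ]
 [ 0.246  0.969 -0.001]
 [-0.    -0.001 -1.   ]]
candle [ 0.603 -0.001  0.05 ]
purse [ 0.454 -0.001  0.024]
orb [0.76  0.048 0.05 ]
bowl [ 0.601 -0.447  0.04 ]
cup [ 0.497 -0.479  0.09 ]
lamp [ 0.795 -0.185  0.1  ]
```

>>> arm_command([
  [0, 0, 10.4, 0, 0, -1, 0],
  [0, 0, 10.4, 0, 0, -1, 0],
  [0, 0, 10.4, 0, 0, -1, 0],
  [0, 0, 10.4, 0, 0, -1, 0],
  [0, 0, 10.4, 0, 0, 0, 0],
])

```text
clock: 0.78
ee_pos: [0.1539, 0.606, 0.246]
eef_rot: [-1.725, -2.626, -0.001]
contact_force: [0.3, -0.3, -0.2]
opening: 0.0938
grip_force: 0.0
```

>>> arm_command([
  [0, 0, 10.4, 0, 0, 0, 0],
  [0, 0, 10.4, 0, 0, 0, 0],
  [0, 0, 10, 0, 0, 0, 0],
  [0, 0, 0, -3, 2, 0, 0],
  [0, 0, 0, -5, 3.3, 0, 0],
])

```text
clock: 1.4
ee_pos: [0.1962, 0.5194, 0.2447]
eef_rot: [2.351, 2.083, -0.001]
contact_force: [2.1, 0.3, 0.6]
opening: 0.0938
grip_force: 0.0
```

>>> arm_command([
  [0, 0, 0, -5, 3.3, 0, 0],
  [0, 0, 0, -5, 3.3, 0, 0],
  [0, 0, 0, -5, 3.3, 0, 0],
  [0, 0, 0, -5, 3.3, 0, 0],
  [0, 0, 0, -5, 3.3, 0, 0],
])

```text
clock: 2.02
ee_pos: [0.3302, 0.2496, 0.2455]
eef_rot: [-2.354, -2.081, -0.0]
contact_force: [0.2, 0.1, 1.0]
opening: 0.0939
grip_force: 0.0
```

>>> arm_command([
  [0, 0, 0, -5, 3.3, 0, 0],
  [0, 0, 0, -5, 3.3, 0, 0],
  [0, 0, 0, -5, 3.3, 0, 0],
  [0, 0, 0, -5, 3.3, 0, 0],
  [0, 0, 0, -4, 2.6, 0, 0],
])

```text
clock: 2.65
ee_pos: [0.4576, -0.0082, 0.2457]
eef_rot: [2.354, 2.08, 0.001]
contact_force: [0.8, 1.8, -0.6]
opening: 0.0941
grip_force: 0.0
```

>>> arm_command([
  [0, 0, 0, -4, 2.6, 0, 0],
  [0, 0, 0, -3, 2, 0, 0],
  [0, 0, 0, -2, 1, 0, 0],
  [0, 0, 0, -1, 0, 0, 0],
  [0, 0, 0, 0, 0, 0, 0],
])

```text
clock: 3.28
ee_pos: [0.4998, -0.1124, 0.2454]
eef_rot: [-2.355, -2.079, 0.0]
contact_force: [0.5, -0.0, 0.3]
opening: 0.094
grip_force: 0.0
```

>>> arm_command([
  [0, 0, 0, -4, 3, 0, 0],
  [0, 0, 0, -3.9, 3.4, 0, 0],
  [0, 0, 0, 0, 0, 2, 0],
  [0, 0, 0, 0, 0, 2, 0],
  [0, 0, 0, 0, 0, 0, 0],
])

```text
clock: 3.9
ee_pos: [0.5534, -0.1965, 0.2041]
eef_rot: [-2.35, -2.081, 0.001]
contact_force: [0.6, 0.3, -0.4]
opening: 0.0942
grip_force: 0.0
```

Run:
```python
from h import *
st=robot.state();print(st['ee_pos'],st['eef_rot'])
s=vision.snapshot('side');T=R.from_rotvec(st['eef_rot']).as_matrix();print(px(s,[st['ee_pos'],[.5533,-.1985,.143]]))
c=s['pixels'][90:210,210:360];cv2.imwrite('pics/e.png',cv2.resize(c,None,fx=4,fy=4,interpolation=2))
```

```text
[ 0.55335159 -0.19647888  0.20408064] [-2.35028890e+00 -2.08096370e+00  1.31347869e-03]
[[276.85317146 139.04829043]
 [276.43814645 153.38182517]]
```

View pics/e.png

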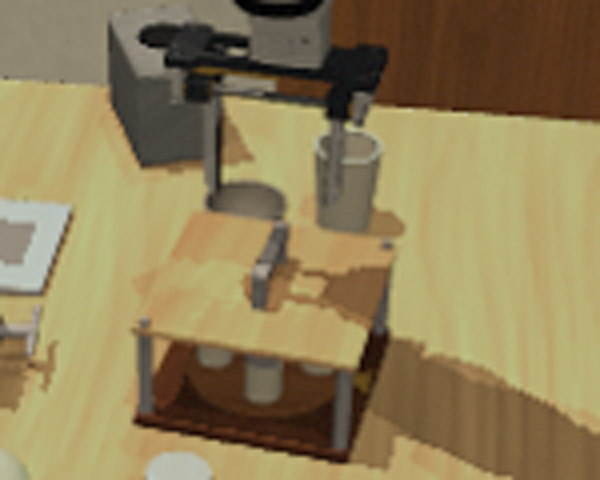

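The fingers straddle the handle bar, seen at crop (268,263), with the bar midway between them. Now I'll lower and grip.

>>> arm_command([
  [0, 0, 0, -0.2, 0, 2.5, 0],
  [0, 0, 0, 0, 0, 2.5, 0],
  [0, 0, 0, 0, 0, 1.8, 0],
  [0, 0, 0, 0, 0, 1, 0],
  [0, 0, 0, 0, 0, 0, 0],
], squeeze=30)

```text
clock: 4.58
ee_pos: [0.5539, -0.2004, 0.1275]
eef_rot: [-2.354, -2.081, 0.0]
contact_force: [0.2, 0.2, -0.5]
opening: 0.0941
grip_force: 0.0
```

>>> arm_command([
  [0, 0, 0, 0, 0, 0, 0.5],
  [0, 0, 0, 0, 0, 0, 0.7],
  [0, 0, 0, 0, 0, 0, 0.8],
  [0, 0, 0, 0, 0, 0, 1],
  [0, 0, 0, 0, 0, 0, 1],
])

```text
clock: 5.2
ee_pos: [0.5539, -0.2005, 0.1275]
eef_rot: [2.354, 2.081, -0.0]
contact_force: [0.9, 0.6, 0.5]
opening: 0.0473
grip_force: 0.0
```

>>> arm_command([
  [0, 0, 0, 0, 0, 0, 1],
  [0, 0, 0, 0, 0, 0, 1],
  [0, 0, 0, 0, 0, 0, 1],
  [0, 0, 0, 0, 0, 0, 1],
  [0, 0, 0, 0, 0, 0, 1],
])

```text
clock: 5.82
ee_pos: [0.5538, -0.2005, 0.1275]
eef_rot: [-2.354, -2.08, 0.0]
contact_force: [-0.7, 0.6, 0.8]
opening: 0.0139
grip_force: 30.0
```

>>> arm_command([
  [0, 0, 0, 0, 0, -0.5, 1],
  [0, 0, 0, 0, 0, -1, 1],
  [0, 0, 0, 0, 0, -1, 1],
  [0, 0, 0, 0, 0, -1.5, 1],
  [0, 0, 0, 0, 0, -1.5, 1],
])

```text
clock: 6.45
ee_pos: [0.554, -0.2006, 0.1838]
eef_rot: [2.354, 2.08, 0.0]
contact_force: [0.1, 0.1, -3.0]
opening: 0.0134
grip_force: 30.0
```

>>> arm_command([
  [0, 0, 0, 0, 0, -1, 1],
  [0, 0, 0, 1, 0, 0, 1],
  [0, 0, 0, 2, 0, 0, 1],
  [0, 0, 0, 3, 0, 0, 1],
  [0, 0, 0, 3, -0.5, 0, 1],
])

```text
clock: 7.08
ee_pos: [0.5599, -0.1089, 0.1919]
eef_rot: [-2.353, -2.081, 0.001]
contact_force: [-0.2, 0.4, -3.2]
opening: 0.0136
grip_force: 30.0
```

Run:
```python
from h import *
st=robot.state();print(st['ee_pos'],st['eef_rot'],st['contact_force'],st['ft_torque'])
s=vision.snapshot('side');a=s['pixels'][80:280,200:350];t=vision.snapshot('top')['pixels'][140:270,180:350]
a=cv2.resize(a,(360,480),interpolation=2);t=cv2.resize(t,(440,336),interpolation=2)
o=np.zeros((480,800,3),'uint8');o[:,:360]=a;o[:336,360:]=np.clip(t*1.5,0,255);cv2.imwrite('pics/f.png',o)
```

```text
[ 0.55992622 -0.10886481  0.19191574] [-2.35312264e+00 -2.08073991e+00  9.17589622e-04] [-0.169521    0.37980696 -3.21411587] [-0.0795089   0.0284643  -0.00369233]
```

View pics/f.png

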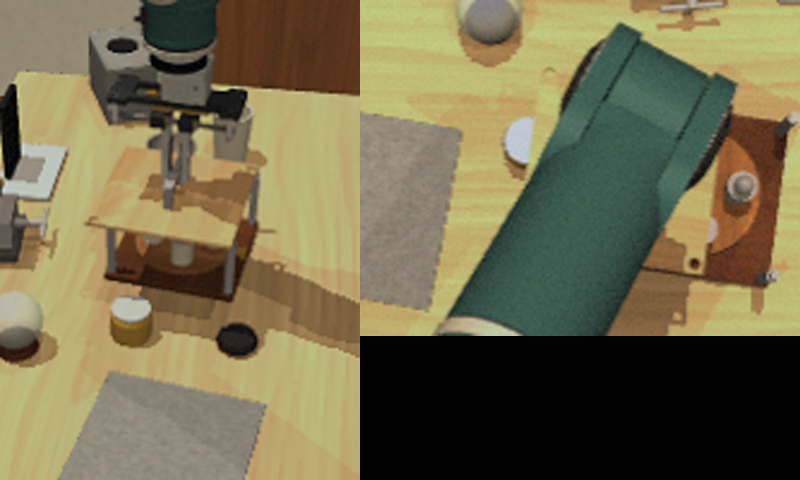

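The plate is lifted level and clear of the pins. The knob jar shows on the -y side at composite (743,185). Next I'll carry the plate to the mat.

>>> arm_command([
  [0, 0, 0, 4, -0.9, 0, 1],
  [0, 0, 0, 4, -0.9, 0, 1],
  [0, 0, 0, 4, -0.9, 0, 1],
  [0, 0, 0, 4, -0.9, 0, 1],
  [0, 0, 0, 4, -0.9, 0, 1],
])

```text
clock: 7.8
ee_pos: [0.5394, 0.0949, 0.1922]
eef_rot: [-2.354, -2.081, 0.001]
contact_force: [0.1, 0.1, -3.4]
opening: 0.014
grip_force: 30.0
```

>>> arm_command([
  [0, 0, 0, 4, -0.9, 0, 1],
  [0, 0, 0, 3, -0.6, 0, 1],
  [0, 0, 0, 2, -0.4, 0, 1],
  [0, 0, 0, 1, -0.2, 2, 1],
  [0, 0, 0, 0, 0, 3, 1],
])

```text
clock: 8.43
ee_pos: [0.5314, 0.1954, 0.141]
eef_rot: [2.353, 2.081, 0.001]
contact_force: [-0.3, -0.3, -3.4]
opening: 0.0135
grip_force: 30.0
```

>>> arm_command([
  [0, 0, 0, 0, 0, 3, 1],
  [0, 0, 0, 0, 0, 2, 1],
  [0, 0, 0, 0, 0, 1, 1],
  [0, 0, 0, 0, 0, 0, 1],
  [0, 0, 0, 0, 0, 0, 1],
])

```text
clock: 9.05
ee_pos: [0.5319, 0.1953, 0.0832]
eef_rot: [2.354, 2.08, 0.002]
contact_force: [0.4, 0.4, -3.8]
opening: 0.0136
grip_force: 30.0
```

Run:
```python
from h import *
st=robot.state();print(st['ee_pos'],st['eef_rot'],st['contact_force'])
s=snap('side','g0.png');a=cv2.resize(s['pixels'][180:330,180:350],None,fx=3,fy=3,interpolation=2);cv2.imwrite('pics/g.png',a)
```

```text
[0.53186436 0.19532091 0.08323632] [2.35377995e+00 2.08013143e+00 1.75514797e-03] [ 0.44998722  0.39772523 -3.83276701]
```

View pics/g.png

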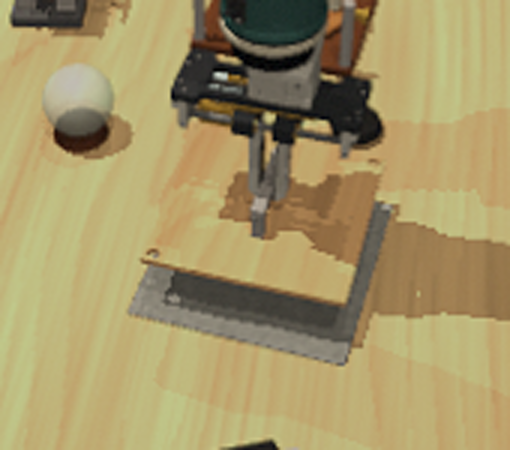

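The plate hangs level above the mat, parallel to it, and needs about 9 mm more towards +y. I'll shift it, then lower slowly.

>>> arm_command([
  [0, 0, 0, 0.9, -0.1, 0.5, 1],
  [0, 0, 0, 0, 0, 2, 1],
  [0, 0, 0, 0, 0, 1.5, 1],
  [0, 0, 0, 0, 0, 0.7, 1],
  [0, 0, 0, 0, 0, 0.3, 1],
])

```text
clock: 9.72
ee_pos: [0.5314, 0.2039, 0.0319]
eef_rot: [2.354, 2.08, -0.001]
contact_force: [0.6, 0.2, -3.2]
opening: 0.0136
grip_force: 30.0
```

>>> arm_command([
  [0, 0, 0, 0, 0, 0.2, 1],
  [0, 0, 0, 0, 0, 0.1, 1],
  [0, 0, 0, 0, 0, 0.1, 1],
  [0, 0, 0, 0, 0, 0.1, 1],
  [0, 0, 0, 0, 0, 0, 1],
])

```text
clock: 10.35
ee_pos: [0.5315, 0.2043, 0.0275]
eef_rot: [2.354, 2.081, -0.0]
contact_force: [-1.0, -0.2, -2.9]
opening: 0.0138
grip_force: 30.0
```

>>> arm_command([
  [0, 0, 0, 0, 0, 0.05, 1],
  [0, 0, 0, 0, 0, 0.05, 1],
  [0, 0, 0, 0, 0, 0.05, 1],
  [0, 0, 0, 0, 0, 0.05, 1],
  [0, 0, 0, 0, 0, 0, 1],
])

```text
clock: 10.98
ee_pos: [0.5315, 0.2043, 0.0264]
eef_rot: [-2.354, -2.08, -0.001]
contact_force: [-8.9, -1.0, 20.6]
opening: 0.0137
grip_force: 30.0
```

>>> arm_command([
  [0, 0, 0, 0, 0, -0.05, 1],
  [0, 0, 0, 0, 0, -0.03, 1],
  [0, 0, 0, 0, 0, 0, 0.7],
  [0, 0, 0, 0, 0, 0, 0.7],
  [0, 0, 0, 0, 0, 0, 0.5],
])

```text
clock: 11.6
ee_pos: [0.5315, 0.2043, 0.0262]
eef_rot: [2.354, 2.08, -0.0]
contact_force: [0.0, -0.4, -0.6]
opening: 0.0347
grip_force: 0.0
```

>>> arm_command([
  [0, 0, 0, 0, 0, 0, 0.5],
  [0, 0, 0, 0, 0, -1, 0.5],
  [0, 0, 0, 0, 0, -3, 0.5],
  [0, 0, 0, 0, 0, -5, 0.5],
  [0, 0, 0, 0, 0, -6, 0.5],
])

```text
clock: 12.22
ee_pos: [0.531, 0.2039, 0.178]
eef_rot: [2.354, 2.08, -0.002]
contact_force: [0.2, 0.0, 0.3]
opening: 0.0466
grip_force: 0.0
```

>>> arm_command([
  [0, 0, 0, 0, 0, -4, 0.5],
  [0, 0, 0, -3, -3, 0, 0.7],
  [0, 0, 0, -4, -4, 0, 1],
  [0, 0, 0, -4, -4, 0, 1],
  [0, 0, 0, -2, -2, 0, 1],
])

```text
clock: 12.85
ee_pos: [0.3867, 0.0914, 0.2164]
eef_rot: [-2.354, -2.078, -0.0]
contact_force: [-0.2, 0.7, 0.9]
opening: 0.0108
grip_force: 0.0
```

Run:
```python
from h import *
st=robot.state();print(st['ee_pos'],st['opening'])
s=snap('top','h0.png');im=s['pixels']
a=cv2.resize(im[165:270,125:235],None,fx=3.6,fy=4.5,interpolation=2);b=cv2.resize(im[165:270,262:367],None,fx=3.8,fy=4.5,interpolation=2)
cv2.imwrite('pics/h.png',np.clip(np.hstack([a,b])*1.5,0,255).astype('uint8'))
```

```text
[0.38668523 0.09136366 0.2163529 ] 0.010811058600317844
```

View pics/h.png

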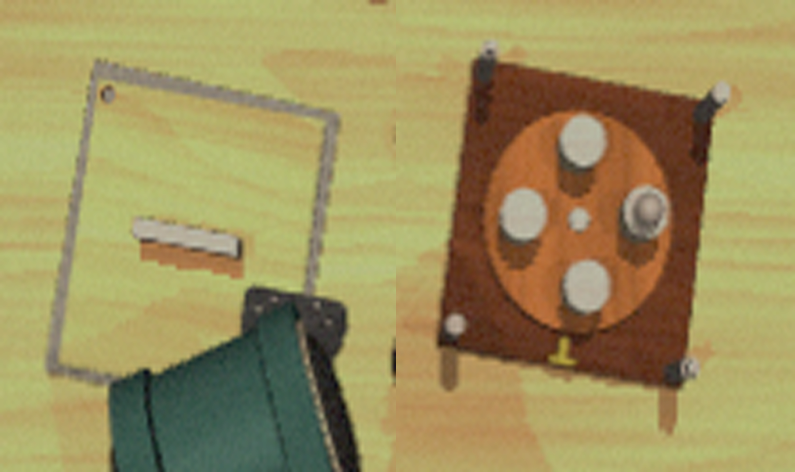

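The plate lies flat on the mat, with its handle centre at left-crop (187,238). In the right crop the marked jar is at about (645,210), the axis boss at (580,218), and the pointer at the front at (563,350). I'll compute centres and angles from these.

Run:
```python
from h import *
s=vision.snapshot('top')
A=lambda x,y:((x+.5)/3.6-.5+125,(y+.5)/4.5-.5+165); B=lambda x,y:((x-396+.5)/3.8-.5+262,(y+.5)/4.5-.5+165)
print('handle',sq([pt(s,A(*q),.049) for q in((133,218),(242,237),(240,258),(133,240))]))
mc=[pt(s,A(*q),.004)[:2] for q in((97,62),(339,117),(48,374))];mid=(mc[1]+mc[2])/2;print('mat mid',mid,[np.linalg.norm(mc[0]-m) for m in mc[1:]], [np.degrees(np.arctan2(*(m-mc[0])[::-1])) for m in mc[1:]])
print('base',sq([pt(s,B(*q),.014) for q in((472,60),(712,105),(680,388),(440,345))]))
j=np.array([pt(s,B(*q),.072)[:2] for q in((583,140),(523,213),(586,286))]);
print('jars',j,'mid',(j[0]+j[2])/2); print('boss',pt(s,B(580,218),.028)); k=pt(s,B(650,206),.092);print('knob',k,'marked lid',pt(s,B(643,213),.072))
print('ptr',pt(s,B(563,345),.026))
c=np.array([.5533,-.1985]);
for q in [*j,k[:2]]: v=q-c; print(np.linalg.norm(v),np.degrees(np.arctan2(v[1],v[0])))
```

```text
handle (array([0.53043901, 0.20338575]), [np.float64(0.09300409759663682), np.float64(0.014144129528017281), np.float64(0.09110594329952858), np.float64(0.014816467193824505)], [np.float64(-96.62082785006892), np.float64(175.33134064526382), np.float64(83.68603282986817), np.float64(2.6277861232966315)])
mat mid [0.52989616 0.20452657] [np.float64(0.2160488473424951), np.float64(0.22041002808527013)] [np.float64(-99.22849682393264), np.float64(171.65480736860886)]
base (array([ 0.5522761 , -0.19847987]), [np.float64(0.1983381851805145), np.float64(0.19625919909104692), np.float64(0.1946966490657755), np.float64(0.19775109501100302)], [np.float64(-97.96443674021829), np.float64(172.22126411231298), np.float64(82.46125815356704), np.float64(-6.723395973636386)])
jars [[ 0.60163794 -0.19733835]
 [ 0.55230669 -0.15081228]
 [ 0.50523788 -0.20013504]] mid [ 0.55343791 -0.1987367 ]
boss [ 0.55451979 -0.19993163  0.028     ]
knob [ 0.55658547 -0.2469744   0.092     ] marked lid [ 0.55409351 -0.24438526  0.072     ]
ptr [ 0.46863709 -0.18709721  0.026     ]
0.048351893884651276 1.3766607576006602
0.04769806410190103 91.19327253916082
0.04808992272589805 -178.05158332960184
0.04858561370526797 -86.12256785897483
```

Handle and mat centres agree within about 2 mm, so the cover is placed. The carousel centre is (0.553,-0.1985) and front points to 172.4°. The marked jar is at -88.4°, so it needs about 99° clockwise. I'll grip it tangentially and swing it round.

>>> arm_command([
  [0, 0, 0, -3, 2, 0, 0.5],
  [0, 0, 0, -5, 3.3, 0, 0.3],
  [0, 0, 0, -5, 3.3, 0, 0.2],
  [0, 0, 0, -5, 3.3, 0, 0.2],
  [0, 0, 0, -5, 3.3, 0, 0.2],
])

```text
clock: 13.58
ee_pos: [0.4995, -0.1269, 0.2183]
eef_rot: [2.353, 2.078, -0.002]
contact_force: [0.5, 2.0, 1.4]
opening: 0.0492
grip_force: 0.0
```

>>> arm_command([
  [0, 0, 0, -4, 2.6, 0, 0.2],
  [0, 0, 0, -3, 2, 0, 0.2],
  [0, 0, 0, -1, 0.5, 0, 0.2],
  [0, 0, -8.7, 0, 0, 0, 0.2],
  [0, 0, 0, 0, 0, 0, 0.2],
], squeeze=10)

```text
clock: 14.2
ee_pos: [0.539, -0.2109, 0.2187]
eef_rot: [2.191, 2.25, -0.001]
contact_force: [-0.6, 0.5, -0.9]
opening: 0.0755
grip_force: 0.0
```

```bash
cat > go.py <<'E'
from h import *
import sys
t=np.array([float(v) for v in sys.argv[1:4]]);st=robot.state();M=R.from_rotvec(st['eef_rot']).as_matrix()
print(st['clock'],st['ee_pos'].round(4),'psi',np.degrees(np.arctan2(M[1,1],M[0,1])).round(2),'tool shift cm',(M.T@(t-st['ee_pos'])*100).round(2),'open',st['opening'],st['joint_pos'].round(2))
E
python3 go.py .5543 -.2465 .042
```

```text
14.2 [ 0.539  -0.2109  0.2187] psi 1.52 tool shift cm [-3.57  1.43 17.67] open 0.07547048921915031 [-0.42  0.48  0.99  1.74 -0.43  1.16  0.73]
```

>>> arm_command([
  [0, 0, 0, -2, 0.8, 2, 0.2],
  [0, 0, 0, -1.6, 0.6, 3, 0.2],
  [0, 0, 0, 0, 0, 2, 0.2],
  [0, 0, 0, 0, 0, 0, 0.2],
  [0, 0, 0, 0, 0, 0, 0.2],
])

```text
clock: 14.82
ee_pos: [0.5542, -0.2465, 0.1496]
eef_rot: [2.19, 2.249, -0.001]
contact_force: [-0.2, 0.1, -0.3]
opening: 0.0754
grip_force: 0.0
```

```bash
python3 go.py .5543 -.2465 .042
```

```text
14.825 [ 0.5542 -0.2465  0.1496] psi 1.53 tool shift cm [ 2.000e-02 -1.000e-02  1.076e+01] open 0.07542687030503978 [-0.28  0.6   0.91  1.74 -0.53  1.07  0.84]
```

>>> arm_command([
  [0, 0, 0, 0, 0, 3, 0.2],
  [0, 0, 0, 0, 0, 3, 0.2],
  [0, 0, 0, 0, 0, 3, 0.2],
  [0, 0, 0, 0, 0, 1.7, 0.2],
  [0, 0, 0, 0, 0, 0, 0.2],
])

```text
clock: 15.45
ee_pos: [0.5539, -0.2471, 0.0417]
eef_rot: [2.191, 2.25, -0.002]
contact_force: [0.0, 0.6, 0.1]
opening: 0.0755
grip_force: 0.0
```

>>> arm_command([
  [0, 0, 0, 0, 0, 0, 0.5],
  [0, 0, 0, 0, 0, 0, 0.6],
  [0, 0, 0, 0, 0, 0, 0.7],
  [0, 0, 0, 0, 0, 0, 0.8],
  [0, 0, 0, 0, 0, 0, 0.8],
])

```text
clock: 16.08
ee_pos: [0.5539, -0.2473, 0.0418]
eef_rot: [2.191, 2.25, -0.001]
contact_force: [-0.2, 1.0, 2.5]
opening: 0.0337
grip_force: 10.0
```

Run:
```python
from h import *
st=robot.state();print(st['ee_pos'],st['opening'],st['grip_force'],st['contact_force'])
s=vision.snapshot('side');p=vision.snapshot('top')
a=cv2.resize(s['pixels'][100:220,220:340],(400,400),interpolation=2);t=cv2.resize(p['pixels'][160:270,262:372],(400,400),interpolation=2)
cv2.imwrite('pics/i.png',np.clip(np.hstack([a,t])*1.4,0,255).astype('uint8'))
```

```text
[ 0.55392694 -0.24732594  0.04177743] 0.033650267901579524 10.000298470258713 [-0.24374282  0.9865797   2.48002504]
```

View pics/i.png

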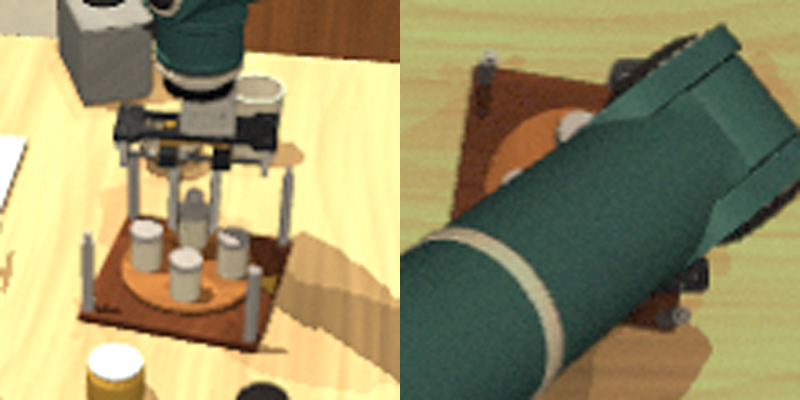

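The marked jar is gripped between the pads (opening 33.7 mm). Now I'll swing it clockwise.

>>> arm_command([
  [0, 0, 4, 0.01, -0.335, 0, 0.8],
  [0, 0, 6, 0.03, -0.5, 0, 0.8],
  [0, 0, 6, 0.03, -0.5, 0, 0.8],
  [0, 0, 6, 0.03, -0.5, 0, 0.8],
  [0, 0, 6, 0.03, -0.5, 0, 0.8],
])

```text
clock: 16.8
ee_pos: [0.531, -0.2421, 0.0418]
eef_rot: [2.673, 1.648, -0.001]
contact_force: [-1.5, 2.2, 4.2]
opening: 0.0339
grip_force: 10.0
```

```bash
cat > arc.py <<'E'
from h import *
st=robot.state();M=R.from_rotvec(st['eef_rot']).as_matrix();v=st['ee_pos'][:2]-[.553,-.1985]
ph=np.degrees(np.arctan2(v[1],v[0]));g=np.radians(172.4)
t=np.array([.553+.048*np.cos(g),-.1985+.048*np.sin(g),.042])
print(st['clock'],st['ee_pos'].round(4),'r',np.hypot(*v).round(4),'phi',ph.round(2),'psi',np.degrees(np.arctan2(M[1,1],M[0,1])).round(2),'F',st['contact_force'].round(1),st['opening'],st['joint_pos'].round(2),'to goal cm',(M.T@(t-st['ee_pos'])*100).round(2))
E
python3 arc.py
```

```text
16.8 [ 0.531  -0.2421  0.0418] r 0.0488 phi -116.76 psi -26.67 F [-1.5  2.2  4.2] 0.03392754859316465 [-0.28  0.76  0.91  1.86 -0.75  0.91  0.53] to goal cm [ 3.31 -4.53 -0.03]
```

>>> arm_command([
  [0, 0, 7, 0.03, -0.585, 0, 0.8],
  [0, 0, 7, 0.04, -0.585, 0, 0.8],
  [0, 0, 7, 0.04, -0.585, 0, 0.8],
  [0, 0, 7, 0.04, -0.585, 0, 0.8],
  [0, 0, 7, 0.04, -0.585, 0, 0.8],
])

```text
clock: 17.42
ee_pos: [0.5102, -0.2218, 0.0418]
eef_rot: [3.045, 0.768, -0.0]
contact_force: [-2.7, 3.5, 6.2]
opening: 0.0335
grip_force: 10.0
```

```bash
python3 arc.py
```

```text
17.425 [ 0.5102 -0.2218  0.0418] r 0.0487 phi -151.46 psi -61.7 F [-2.7  3.5  6.2] 0.03346815598286707 [-0.4   0.8   1.05  1.93 -0.87  0.95  0.01] to goal cm [ 0.98 -2.83 -0.03]
```

>>> arm_command([
  [0, 0, 7, 0.04, -0.585, 0, 0.8],
  [0, 0, 7, 0.04, -0.585, 0, 0.8],
  [0, 0, 7, 0.04, -0.585, 0, 0.8],
  [0, 0, 6, 0.03, -0.5, 0, 0.8],
  [0, 0, 4, 0.02, -0.335, 0, 0.8],
])

```text
clock: 18.05
ee_pos: [0.5046, -0.1968, 0.0417]
eef_rot: [3.139, -0.072, -0.0]
contact_force: [-4.8, 2.7, 8.8]
opening: 0.0344
grip_force: 10.0
```

```bash
python3 arc.py
```

```text
18.05 [ 0.5046 -0.1968  0.0417] r 0.0484 phi 177.95 psi -92.63 F [-4.8  2.7  8.8] 0.034377055165851024 [-0.51  0.87  1.16  1.97 -0.97  1.01 -0.49] to goal cm [ 0.06 -0.47 -0.03]
```

>>> arm_command([
  [0, 0, 3, 0.02, -0.3, 0, 0.8],
  [0, 0, 2, 0.01, -0.17, 0, 0.8],
  [0, 0, 0, 0, 0, 0, 0.8],
  [0, 0, 0, 0, 0, 0, 0.8],
])

```text
clock: 18.55
ee_pos: [0.5051, -0.1925, 0.0417]
eef_rot: [3.133, -0.205, -0.0]
contact_force: [-6.5, 1.2, 9.3]
opening: 0.0335
grip_force: 10.0
```

```bash
python3 arc.py
python3 - <<'E'
from h import *
s=vision.snapshot('side');p=vision.snapshot('top')
cv2.imwrite('pics/j_s.png',s['pixels']);cv2.imwrite('pics/j_t.png',p['pixels'])
a=cv2.resize(s['pixels'][130:220,230:320],(450,450),interpolation=2);t=cv2.resize(p['pixels'][160:270,262:332],(350,550),interpolation=2)
o=np.zeros((550,800,3),'uint8');o[:450,:450]=np.clip(a*1.3,0,255);o[:,450:]=np.clip(t*1.5,0,255);cv2.imwrite('pics/j.png',o)
E
```

```text
18.55 [ 0.5051 -0.1925  0.0417] r 0.0483 phi 172.88 psi -97.5 F [-6.5  1.2  9.3] 0.0335022675219116 [-0.52  0.87  1.17  1.97 -0.98  1.02 -0.57] to goal cm [ 0.03 -0.04 -0.03]
```

View pics/j.png

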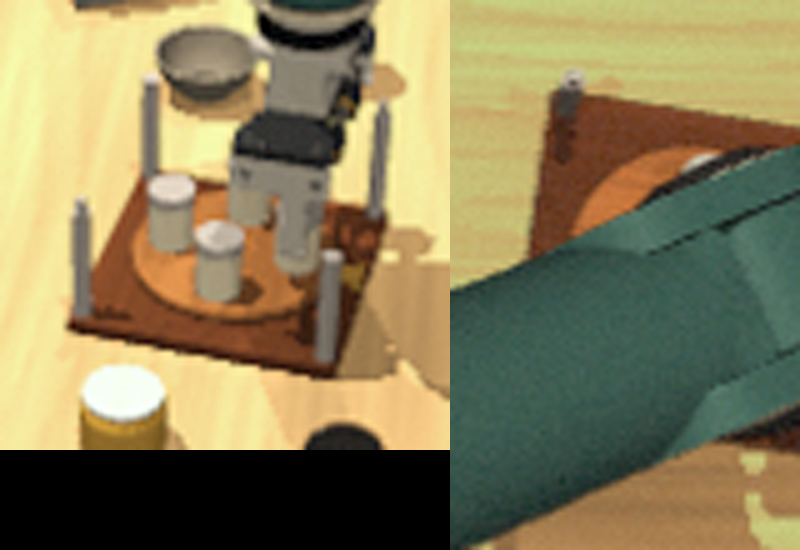

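The marked jar is held at the front near the pointer. The other two visible lids are at side-crop (172,190) and (219,237). I'll check the angle against the housing in that same view.

Run:
```python
from h import *
s=vision.snapshot('side'); f=lambda x,y:((x+.5)/5-.5+230,(y+.5)/5-.5+130)
# lids by fitting jar lid tops in the crop; housing posts' tops for reference
L=np.array([pt(s,f(*q),.072)[:2] for q in((172,190),(219,237))])
P=np.array([pt(s,f(*q),z)[:2] for q,z in(((152,78),.105),((382,104),.117),((332,254),.105),((81,202),.117))])
v=L[0]-L[1];print(L,np.linalg.norm(v),'phi marked',np.degrees(np.arctan2(v[1],v[0]))+45+180)
print('posts',P,'c',P.mean(0),sq(P))
for l in L: w=l-P.mean(0);print(np.hypot(*w),np.degrees(np.arctan2(w[1],w[0])))
# predicted lid pixels for carousel turned to goal +-5deg, in crop coords
for g in(167.4,172.4,177.4):
    q=[[.553+.048*np.cos(np.radians(g+d)),-.1985+.048*np.sin(np.radians(g+d)),.072] for d in(180,-90)]
    print(g,((px(s,q)-[230,130]+.5)*5-.5).round(1).tolist())
q=[[.553+.127*np.cos(np.radians(-7.6+d)),-.1985+.127*np.sin(np.radians(-7.6+d)),.105] for d in(45,135,225,315)]
print('posts pred',((px(s,q)-[230,130]+.5)*5-.5).round(1).tolist())
```

```text
[[ 0.5979303  -0.20441442]
 [ 0.55710263 -0.15201369]] 0.0664284230381617 phi marked 172.923697055524
posts [[ 0.62658366 -0.30215262]
 [ 0.4504133  -0.27364838]
 [ 0.47412408 -0.1000085 ]
 [ 0.65093746 -0.11842745]] c [ 0.55051462 -0.19855924] (array([ 0.55051462, -0.19855924]), [np.float64(0.17846144698588484), np.float64(0.17525126636987937), np.float64(0.17777016032197276), np.float64(0.18533226149566626)], [np.float64(170.8092308878569), np.float64(82.22427046089676), np.float64(-5.947146333386303), np.float64(-97.55085511104997)])
0.04777582408677057 -7.039603293327588
0.047009463134861505 81.94393526620887
167.4 [[170.2, 186.2], [210.1, 236.5]]
172.4 [[168.5, 189.4], [215.7, 237.6]]
177.4 [[167.3, 192.6], [221.4, 238.4]]
posts pred [[77.8, 213.1], [329.2, 255.9], [378.8, 115.8], [146.9, 79.6]]
```

The lid angle gives 172.9° against a front direction of about 172.4°, so the jar is square to the front. I'm handing in while still gripping it.

```bash
python3 -c "
from h import *
print(workorder.close_job())"
```

```text
the job is handed in; nothing more can be done
None
```

The cover plate lies flat on the mat, centred to about 2 mm. The knob jar is held by the gripper at the front, within about 1° of the pointer, and the job is handed in after about 19 of the 72 s.

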